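Clamp a flange nut at the third click

TASK

On the sloped blue rack one flange nut lies with its wide flange against the board and its twin lies the other way round. Take the one whose flange is against the board, set it flange down and fully home in the round pocket of the clamp fixture and let go of it; then press the fixture's red-knobbed spring-return lever down past its first two clicks to the third, without forcing it on to the end stop. Finish while still holding the lever down at the third click with the nut in its pocket, and leave the other nut and the tools on the bench alone.

Things in the scene. Friction and masses are not known exactly. Their poses are not given: they have to be found in the camera images.
- nut: Flange nut to clamp, steel, 120 g +-30 %: hexagon 30 mm across flats, flange 44 mm wide, 6 mm thick at one end, 22 mm high in all. Origin on its axis, 15.8 mm from the flange's outer face; z from flange to hexagon end; two flats face its +y and -y. Starts in either rest, flange flat on the board, z leaning 40 degrees from vertical to the rack's -x.
- nut_face (a point): Centre of the outer (flat, wide) face of that nut's flange; axes as the nut's.
- nut_turned: An identical flange nut lying the wrong way round, hexagon end on the board and flange outward; leave it.
- rack: Fixed blue rack, origin on the table under its middle. Board 220 mm wide along its y, sloping at 40 degrees, low side towards its -x (roughly the robot), highest edge 81 mm above the table. The nuts lie in two V rests (ledges 6 mm high), 55 mm to either side of the middle.
- pocket (a point): Centre of the floor of the round pocket in the fixture's steel plate: 47 mm in diameter, 6 mm deep, so a seated flange is flush with the plate's top, 22 mm above the table. z up; axes as the fixture's. Lies 75 mm to the -y side of the fixture's origin.
- fixture: Fixed clamp fixture, 140 mm along x; base from y -130 to +65 mm, 22 mm thick; z up, origin on the table. Two green cheeks (y 0 to 56 mm, 107 mm high, outer faces 28 mm either side of the middle) carry the lever between them. Studs on dark plates at their +y side (to y 90 mm), 50 mm from the pivot, show where the lever points at the clicks: yellow first and second, red third.
- pivot (a point): Lever's pivot, 85 mm above the table, 105 mm to the fixture's +y from the pocket centre. The lever turns about the fixture's x axis.
- knob (a point): Centre of the red ball knob, 32 mm in diameter, on the lever's free end, 130 mm from the pivot. The lever (12 mm bar) points to the fixture's +y and at rest 35 degrees upward, knob centre 160 mm above the table; at the third click 8 degrees below level, knob centre 67 mm above the table.
- lever (a joint): Lever angle in rad: 0 at rest (up), grows as the knob is pressed down; end stop 0.95. Clicks at 0.25, 0.50 and 0.75. A spring returns it to 0 from any click when released: about 8 N at the knob to start, 10 to 13 N at the third click, up to 18 N to climb over between clicks.
- jaw (a joint): Advance in m of the brass forked jaw (50 mm wide, 8 mm thick, 2 mm above the plate) that the lever drives to the fixture's -y, towards the pocket: 0 at rest, prongs 44 mm from the pocket's centre; 0.028 at the third click, prongs over the flange of a seated nut.
- socket_large: Loose steel socket standing on the bench, 36 mm diameter, 42 mm high; leave it.
- socket_small: Loose steel socket standing on the bench, 28 mm diameter, 38 mm high; leave it.
- wrench: Loose 200 mm wrench on the bench; leave it.
- screwdriver: Loose screwdriver with red handle on the bench; leave it.
- spray_can: Standing blue can, 60 mm diameter, 170 mm high; leave it.
Not all that is in view belongs to the job. What is shaped like the nut but orange is not meant.

How it is judged (in metres and radians):
On the way, in this order (a step that is already met when the one before it is completed fails the run):
1. the nut is seated flange down in the pocket and released, the lever still up (horizontal distance between nut_face and pocket below 0.004 m and z of nut_face in the frame of pocket below 0.003 m and angle between nut's own z axis and vertical below 0.1 rad and contact force between the fingers and nut below 0.3 N and value of joint lever below 0.12 rad), for 0.2 s.
2. the lever is pressed to the third click (value of joint lever between 0.67 and 0.83 rad), for 0.3 s.
At the end, for the whole second after the job is handed in: Nut flange down in the pocket (axis within 4 mm of centre, face within 3 mm of the floor, upright within 0.1 rad), not held; the robot presses the lever with over 3 N and keeps it at the third click (0.67 to 0.83 rad), jaw advanced over 24 mm, through the last second (all of step 2 and horizontal distance between nut_face and pocket below 0.004 m and z of nut_face in the frame of pocket below 0.003 m and angle between nut's own z axis and vertical below 0.1 rad and contact force between the fingers and nut below 0.3 N and value of joint jaw above 0.0245 m and contact force between any of the fingers, the arm and lever above 3 N and linear speed of nut below 0.02 m/s); the arm keeps its last pose, push and grip.
It fails at once if the lever is forced on to its end stop (value of joint lever above 0.91 rad).
It fails at once if the other nut or a bench tool is disturbed (moved more than 30 mm) (distance of any of nut_turned, socket_large, socket_small, wrench, screwdriver, spray_can from where it was at the start of the episode above 0.03 m).
It also fails if it takes over 58 s, if anything falls off the work surface, if the arm or the gripper's body presses on something with over 40 N, if the wrist force passes 120 N, or if a joint passes its speed limit or range.

ROBOT

A 6-joint arm with a two-finger parallel gripper is mounted at the origin on the work surface. World frame = base frame: x ahead of the robot, y to its left, z up, the work surface at z = 0. Lengths are in mm, angles in rad, forces in N, time in s.
With the tool pointing down it reaches from about 275 to 825 mm from the base axis. Payload 4.9 kg.
Tool frame: the origin (TCP) lies at the very end of the fingers, on their centre line; the grasp point (between the pads) lies 19 mm behind it; z points along the fingers, y is the line along which they close (so a half turn about z gives the same grasp; the last joint's range is limited). The gripper opens to 85 mm and grips with 20 to 120 N. Pads are 22 mm wide; open, the fingers measure 114 mm over their backs; the gripper's body (76 mm by 85 mm) begins 54 mm behind the grasp point. The pads swing forward as they close: fully open they stand 13 mm farther back than shut.
Start: joints at [-1.482, 0.326, -0.193, 1.052, 0, 1.437], TCP at [121.539, -536.42, 231.281] pointing down, gripper open.
Joint ranges: [-2.65, 2.65], [-0.97, 1.79], [-1.3, 1.35], [-1.93, 2.1], [-1.47, 1.37], [-3.14, 3.14]. Speed limits (rad/s): [2.57, 2.57, 3.14, 3.14, 3.14, 3.14].

INTERFACE

Orientations are given as [roll, pitch, yaw] about the fixed x, y, z axes, in that order (R = Rz(yaw) Ry(pitch) Rx(roll)).
In Python, from bench import bot, solve_ik, imaging gives the robot as it stands. Calls block until the motion is done:
- bot.move_ptp(position, orientation): joint-space move of the TCP to a pose.
- bot.movel(position, rot=None, max_speed=150, threshold=None): straight line of the TCP; rot=None keeps the orientation; max_speed is the mean speed in mm/s. With threshold (N) it stops when the force on the tool has changed by that much, and returns True; else False.
- bot.move_j(angles): joint-space move.
- bot.grip(opening, effort=None): opening from 0.0 (shut) to 1.0 (fully open); effort is the grip in N (None keeps the last); returns when the fingers have stopped.
- bot.dwell(seconds).
- solve_ik(position, orientation): joint angles nearest the present ones, or None.
- bot.get_state(): the state.
- imaging.capture(name): name is "side" or "top"; returns the picture (480x640x3 uint8, blue, green, red); there is no depth.
- imaging.camera_model(name): a dict with "K" (3x3 intrinsics, pixels), "k1" (the pictures are not rectified: a ray, as slopes to the right and down, at radius r is drawn at 1 + k1 r^2 times it, then the intrinsics apply), "position" and "rotation" of the camera in the world. Camera axes: x right, y up, looking along -z (the intrinsics and any distortion apply to the point x, -y, -z); pixel columns grow to the right and rows downward; lengths in mm; the calibration is good to about 2 mm. A picture is of the moment at which its call begins. camera_model takes no time and is no camera call.
A pose or a line that the arm cannot do raises bot.IKError and nothing moves.
- bot.sign_off(): hands the job in; it is judged then, once.
The state is a dict: "t": time; "qpos": joint angles; "joint_velocities": joint speeds; "effort": joint torques, N m; "tcp_pos": TCP position; "orientation": TCP orientation; "contact_force": force on the tool from outside, world axes, zero at the start; "wrist_torque": the same for the moment, N m; "opening": opening from 0.0 (shut) to 1.0 (fully open); "gripper_force": force on a finger pad.
Only numpy, scipy, OpenCV 4.12 (cv2) and the standard library are available. Lean on these libraries where they do the work, as an engineer would, in place of code of your own. Each camera call takes 0.05 s, during which the arm holds its last target. There are 200 camera calls.

## Working session

There is one attempt and no reset: what is moved stays moved. The work goes in short steps, each a Python script; the robot and the scene stay as the last script left them, time stands still between calls to the robot, and variables do not carry over. Pictures are saved under pics/ and viewed, at most 10 in all, crops included, and the job is handed in when it is done.

```bash
mkdir -p pics; python3 - <<'E'
from bench import bot, imaging
import cv2, numpy as np
for n in ("side","top"):
    cv2.imwrite(f"pics/{n}0.png", imaging.capture(n))
    m=imaging.camera_model(n); print(n,{k:np.round(v,4).tolist() for k,v in m.items()})
s=bot.get_state(); print(s["t"],s["orientation"])
E
```

```text
side {'K': [[504.9419, 0.0, 319.886], [0.0, 504.9419, 234.3243], [0.0, 0.0, 1.0]], 'k1': -0.0996, 'position': [552.8746, -688.9569, 932.3756], 'rotation': [0.7511, 0.0079, -0.0219]}
top {'K': [[612.0526, 0.0, 321.908], [0.0, 612.0526, 246.5932], [0.0, 0.0, 1.0]], 'k1': -0.1112, 'position': [268.9372, 81.6263, 1468.1552], 'rotation': [0.2207, 0.0007, -1.6588]}
0.1 [-3.14004078e+00 -2.34635770e-04  2.22780804e-01]
```

View pics/side0.png

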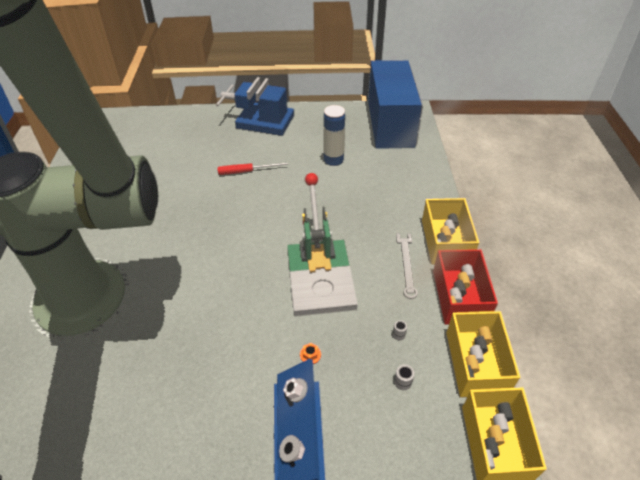

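View pics/top0.png

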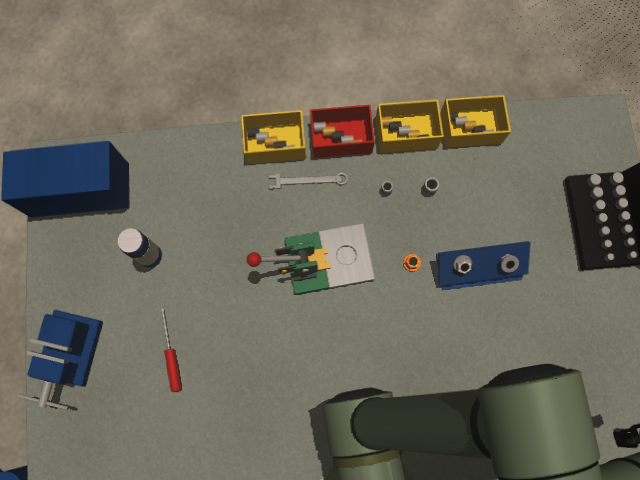

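```bash
cat > geo.py <<'E'
import numpy as np, cv2
from bench import imaging
from scipy.spatial.transform import Rotation as R
M={n:imaging.camera_model(n) for n in("side","top")}
def rot(n): return R.from_euler("xyz",M[n]["rotation"]).as_matrix()
def ray(n,uv):
    m=M[n]; D=np.array([m["k1"],0,0,0,0.])
    p=cv2.undistortPoints(np.array([[uv]],float),np.array(m["K"]),D)[0,0]
    return np.array(m["position"]),rot(n)@np.array([p[0],-p[1],-1])
def onz(n,uv,z):
    o,d=ray(n,uv); return o+d*(z-o[2])/d[2]
def proj(n,P):
    m=M[n]; c=rot(n).T@(np.asarray(P,float)-m["position"]); a=np.array([[c[0]/-c[2],-c[1]/-c[2],1.]])
    return cv2.projectPoints(a,np.zeros(3),np.zeros(3),np.array(m["K"]),np.array([m["k1"],0,0,0,0.]))[0].ravel()
def tri(a,b):
    (o1,d1),(o2,d2)=ray("side",a),ray("top",b)
    s=np.linalg.lstsq(np.c_[d1,-d2],o2-o1,rcond=None)[0]
    p,q=o1+s[0]*d1,o2+s[1]*d2; return (p+q)/2,np.linalg.norm(p-q)
E
python3 - <<'E'
from geo import *
I={n:cv2.imread(f"pics/{n}0.png") for n in M}
def big(mask,k=1):
    c=sorted(cv2.findContours(mask.astype(np.uint8),0,1)[0],key=cv2.contourArea)[-k:]; return c[::-1]
H={n:cv2.cvtColor(I[n],cv2.COLOR_BGR2HSV) for n in I}
def sub(n,m,x0,x1,y0,y1):
    z=np.zeros(m.shape,bool); z[y0:y1,x0:x1]=m[y0:y1,x0:x1]; return z
kn={}
for n,b in(("side",(290,330,165,195)),("top",(235,270,245,270))):
    h=H[n]; m=((h[...,0]<8)|(h[...,0]>172))&(h[...,1]>150)&(h[...,2]>90)
    c=big(sub(n,m,*b))[0]; kn[n]=cv2.minEnclosingCircle(c); print("knob",n,kn[n])
print("knob3d",tri(kn["side"][0],kn["top"][0]))
h=H["top"]
m=sub("top",(h[...,0]>100)&(h[...,0]<125)&(h[...,1]>110),425,540,230,300)
c=big(m)[0]; print("rack quad",cv2.approxPolyDP(cv2.convexHull(c),4,True).reshape(-1,2).tolist(),cv2.minAreaRect(c))
m=sub("top",(h[...,1]<40)&(h[...,2]>130),315,385,215,290)
c=big(m)[0]; q=cv2.approxPolyDP(cv2.convexHull(c),5,True).reshape(-1,2); print("plate",q.tolist())
for p in q: print(onz("top",p,22).round(1))
print("pocket guess",onz("top",(347,255),22), onz("side",(322,288),22))
print("nuts",tri((294,389),(462,265)),tri((291,449),(510,264)))
a=cv2.resize(I["top"][225:300,425:545],None,fx=5,fy=5,interpolation=2)
b=cv2.resize(I["side"][360:480,260:340],None,fx=3.125,fy=3.125,interpolation=2)[:375]
cc=cv2.resize(I["top"][215:305,235:385],None,fx=5,fy=5,interpolation=2)[:225+225]
out=np.zeros((600,800,3),np.uint8)
out[:300,:480]=cv2.resize(a,(480,300)); out[:375,490:740]=b; out[305:593,:480]=cv2.resize(cc,(480,288))
cv2.imwrite("pics/crop1.png",out)
E
```

```text
knob side ((311.1216125488281, 178.48648071289062), 5.487945079803467)
knob top ((253.5, 258.5), 6.670932292938232)
knob3d (array([546.61561325, 207.46623296, 163.53500769]), np.float64(1.2051112271734905))
rack quad [[529, 243], [527, 272], [521, 278], [443, 289], [439, 253]] ((484.4154357910156, 265.3230895996094), (36.71427917480469, 94.01832580566406), 82.87498474121094)
plate [[362, 223], [374, 278], [329, 286], [319, 231]]
[642.5 -48.7  22. ]
[504.4 -63.4  22. ]
[494.6  45.7  22. ]
[631.6  57.8  22. ]
pocket guess [566.15335928  -4.38570517  22.        ] [565.45330217  -4.01976413  22.        ]
nuts (array([ 508.40433935, -268.35609633,   67.28231613]), np.float64(1.5065265715382679)) (array([ 502.27839813, -381.17684536,   70.33832814]), np.float64(3.297868490854197))
```

View pics/crop1.png

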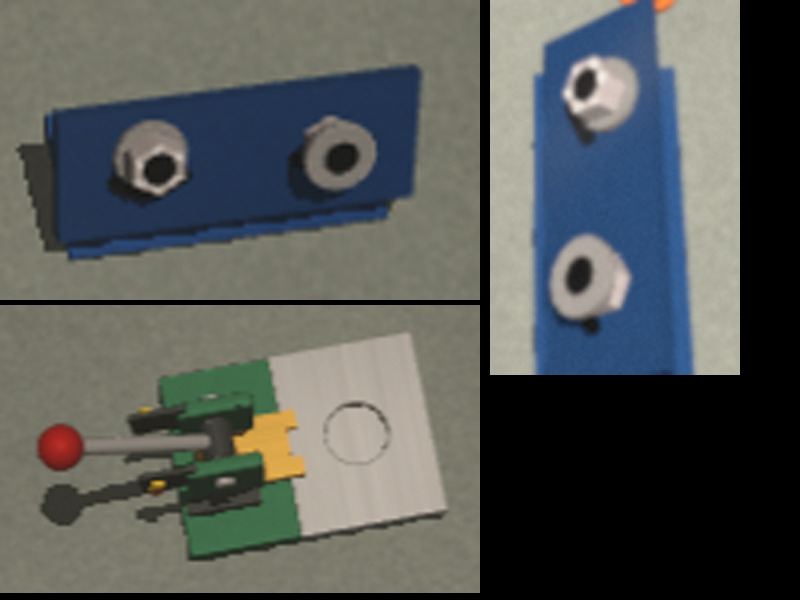

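```bash
python3 - <<'E'
from geo import *
I={n:cv2.imread(f"pics/{n}0.png") for n in M}
G={n:cv2.cvtColor(I[n],cv2.COLOR_BGR2GRAY) for n in I}
def blob(n,c,r,th):
    x,y=c; g=cv2.resize(G[n][y-r:y+r,x-r:x+r],None,fx=8,fy=8,interpolation=cv2.INTER_CUBIC)
    m=(g<th).astype(np.uint8); k,l,s,ce=cv2.connectedComponentsWithStats(m)
    i=min((i for i in range(1,k) if s[i,4]>150),key=lambda i:np.linalg.norm(ce[i]-8*r))
    return ((ce[i]+.5)/8-.5+[x-r,y-r]).round(2),s[i,4]/64
# rack edge
e1,e2=onz("top",(529,243),81),onz("top",(439,253),81)
d=(e2-e1)/np.linalg.norm(e2-e1); yaw=np.arctan2(d[1],d[0])-np.pi/2
print("edge",e1.round(1),e2.round(1),np.linalg.norm(e2-e1),"yaw",yaw)
rx=np.array([np.cos(yaw),np.sin(yaw),0]); s,c=np.sin(np.radians(40)),np.cos(np.radians(40))
N=-s*rx+c*np.array([0,0,1]); mid=(e1+e2)/2
for nm,cs in(("nut",{"top":(464,267),"side":(292,389)}),("turned",{"top":(510,264),"side":(289,449)})):
    u={n:blob(n,cs[n],9,80) for n in cs}; print(nm,u)
    p,g=tri(u["side"][0],u["top"][0]); print(" hole tri",p.round(1),g.round(2),"above board",(p-mid)@N,"along y",(p-mid)@d)
    for n in u:
        o,r=ray(n,u[n][0]); q=o+r*((mid+N*20-o)@N)/(r@N); print("  plane",n,q.round(1),(q-mid)@d)
# pocket ring
for n,(x,y) in(("top",(347,255)),("side",(322,288))):
    r=19; g=cv2.resize(G[n][y-r:y+r,x-r:x+r],None,fx=8,fy=8,interpolation=cv2.INTER_CUBIC).astype(np.float32)
    bh=cv2.morphologyEx(g,cv2.MORPH_BLACKHAT,np.ones((41,41)))
    m=(bh>25).astype(np.uint8); k,l,st,ce=cv2.connectedComponentsWithStats(m)
    pts=np.argwhere(m)[:,::-1]; dd=np.linalg.norm(pts-8*r,axis=1); pts=pts[(dd>45)&(dd<125)]
    E=cv2.fitEllipse(cv2.convexHull(pts.astype(np.int32)).reshape(-1,2)); uv=(np.array(E[0])+.5)/8-.5+[x-r,y-r]
    print("pocket",n,len(pts),uv.round(2),np.array(E[1])/8,onz(n,uv,22).round(1))
E
```

```text
edge [ 544.7 -431.5   81. ] [ 539.8 -214.8   81. ] 216.82702177552702 yaw 0.022500549842051853
nut {'top': (array([464.43, 266.9 ]), np.float64(47.703125)), 'side': (array([289.95, 386.62]), np.float64(37.359375))}
 hole tri [ 501.4 -270.    80.5] 0.96 above board 25.107287698943203 along y 54.0037408051606
  plane top [ 502.8 -271.3   75. ] 52.704048347679986
  plane side [ 500.5 -266.6   73.2] 57.480412566538725
turned {'top': (array([509.95, 264.11]), np.float64(54.15625)), 'side': (array([288.05, 447.7 ]), np.float64(66.6875))}
 hole tri [ 499.4 -380.    75.2] 0.57 above board 23.93996667058834 along y -55.83982898976498
  plane top [ 500.4 -381.3   70.9] -57.215424067420024
  plane side [ 498.7 -378.    69.6] -53.89251380017988
pocket top 4128 [346.12 254.46] [20.20103645 21.23841095] [567.7  -2.4  22. ]
pocket side 4234 [322.55 286.65] [16.57838249 21.76936913] [ 5.668e+02 -3.000e-01  2.200e+01]
```

The picture shows the candidates: nut A at top (464,267) / side (292,389), with its hexagon outward and flange on the board, and nut B at top (510,264) / side (291,449), with its flange outward. The orange one is at top (412,262). A is the one meant, and the enlarged crop confirms it. The pocket is at about (567.5,-1.3), the fixture yaw is about 5.3°, and the knob is at (546.6,207.5,163.5), 212 mm from the pocket (211.5 expected).

```bash
cat >> geo.py <<'E'
def eul(z,y):
    z=z/np.linalg.norm(z); y=y-z*(y@z); y/=np.linalg.norm(y); return R.from_matrix(np.c_[np.cross(y,z),y,z]).as_euler("xyz")
yaw=0.0125; rx=np.array([np.cos(yaw),np.sin(yaw),0]); ry=np.array([-np.sin(yaw),np.cos(yaw),0])
N=-np.sin(np.radians(40))*rx+np.cos(np.radians(40))*np.array([0,0,1])
FACE=np.array([515.4,-269.2,59.3]); RG=eul(-N,-ry)
E
python3 - <<'E'
from geo import *
from bench import bot, solve_ik
for h in(120,7.5): print(solve_ik(list(FACE+N*h),list(RG)))
bot.grip(.7,40)
bot.move_ptp(list(FACE+N*120),list(RG))
bot.movel(list(FACE+N*40),max_speed=120)
cv2.imwrite("pics/s1.png",imaging.capture("side"))
hit=bot.movel(list(FACE+N*7.5),max_speed=40,threshold=6)
s=bot.get_state(); print(hit,s["t"],s["tcp_pos"],(np.array(s["tcp_pos"])-FACE)@N,s["contact_force"])
a,b=imaging.capture("side"),imaging.capture("top")
o=np.zeros((480,800,3),np.uint8); o[:400,:400]=cv2.resize(a[340:440,240:340],(400,400),interpolation=2); o[:400,400:]=cv2.resize(b[220:320,410:510],(400,400),interpolation=2)
cv2.imwrite("pics/g1.png",o)
E
```

```text
[-1.04535085  0.1277617  -0.95820755  0.09420303  0.59446142  2.20478871]
[-0.88875049  0.40179436 -0.95115448 -0.26227799  0.52823777  2.37254603]
False 3.8417 [ 510.56310699 -269.19248724   65.03676453] 7.503408229771567 [-0.28814254 -1.01529032 -0.50949795]
```

View pics/g1.png

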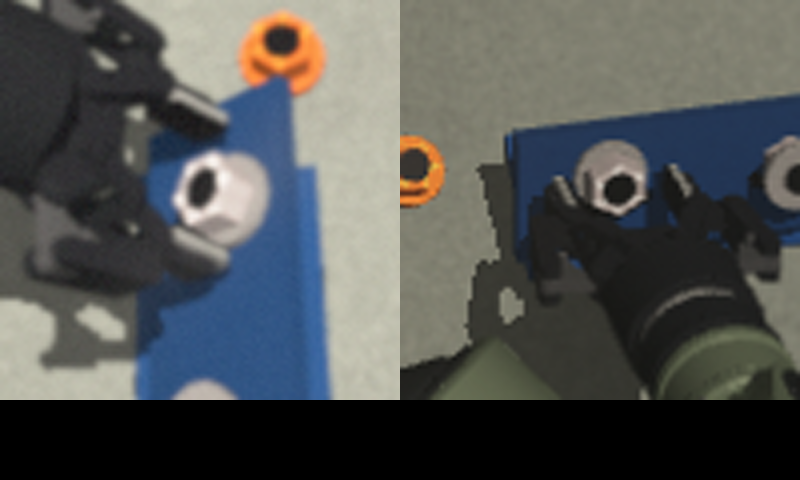

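The fingers straddle nut A's hexagon: the side crop shows pads at (215,120) and (225,255) with the hexagon at (215,190), and nut B is clear. Next I grip and lift, then look at the held nut.

```bash
python3 - <<'E'
from geo import *
from bench import bot
bot.grip(0.0,60); s=bot.get_state(); print(s["opening"],s["gripper_force"],s["contact_force"])
bot.movel(list(FACE+N*90),max_speed=100); s=bot.get_state(); print(s["opening"],s["gripper_force"],s["contact_force"],s["t"])
y=np.radians(5.3); fx=np.array([np.cos(y),np.sin(y),0]); 
for sg in(1,-1):
    from bench import solve_ik
    print(sg,solve_ik([567.5,-1.3,120],list(eul(np.array([0,0,-1.]),sg*fx))))
a,b=imaging.capture("side"),imaging.capture("top")
o=np.zeros((400,800,3),np.uint8); o[:,:400]=cv2.resize(a[310:430,200:320],(400,400),interpolation=2); o[:,400:]=cv2.resize(b[220:320,410:510],(400,400),interpolation=2)
cv2.imwrite("pics/g2.png",o)
E
```

```text
0.328215088981955 58.6520308064064 [-5.62602155 -0.92524937  5.16576279]
0.3353634809816563 59.27949282049667 [-0.17045977 -0.339463   -1.90446727] 5.3
1 [-0.13234838  0.45442097 -0.30358846  0.8127869   0.          1.3459455 ]
-1 [-0.13234838  0.45442097 -0.30358846  0.8127869   0.         -1.79564716]
```

View pics/g2.png

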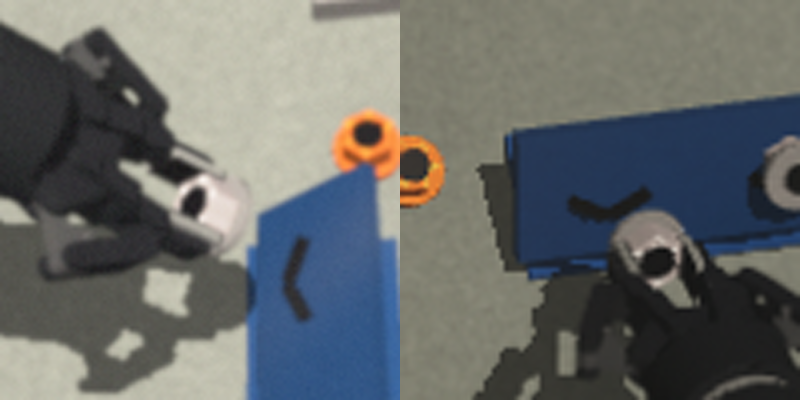

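```bash
cat >> geo.py <<'E'
fy_=np.radians(5.3); FX=np.array([np.cos(fy_),np.sin(fy_),0]); FY=np.array([-np.sin(fy_),np.cos(fy_),0])
POC=np.array([567.5,-1.3,16.]); RD=eul(np.array([0,0,-1.]),FX)
E
python3 - <<'E'
from geo import *
from bench import bot
p=bot.get_state()["tcp_pos"]; bot.movel([p[0]-20,p[1]+20,p[2]+80],max_speed=150)
bot.move_ptp([567.5,-1.3,150],list(RD))
bot.movel([567.5,-1.3,45],max_speed=100); bot.dwell(.3)
s=bot.get_state(); print(s["t"],s["tcp_pos"],s["opening"],s["contact_force"])
a,b=imaging.capture("side"),imaging.capture("top"); cv2.imwrite("pics/h_side.png",a);cv2.imwrite("pics/h_top.png",b)
o=np.zeros((400,800,3),np.uint8); o[:,:400]=cv2.resize(a[225:325,270:370],(400,400),interpolation=2); o[:,400:]=cv2.resize(b[205:305,295:395],(400,400),interpolation=2)
cv2.imwrite("pics/h1.png",o)
# expected flange-centre (rim top z = face+6) pixel if nut is on the tool axis with face 7 below TCP
print(proj("side",[567.5,-1.3,44]),proj("side",POC+[0,0,6]))
E
```

```text
8.7333 [567.73890981  -1.31443278  45.35825567] 0.3355472313773668 [ 0.31386629 -0.3644417  -1.7487332 ]
[322.84529419 281.00988198] [322.87959952 287.010768  ]
```

View pics/h1.png

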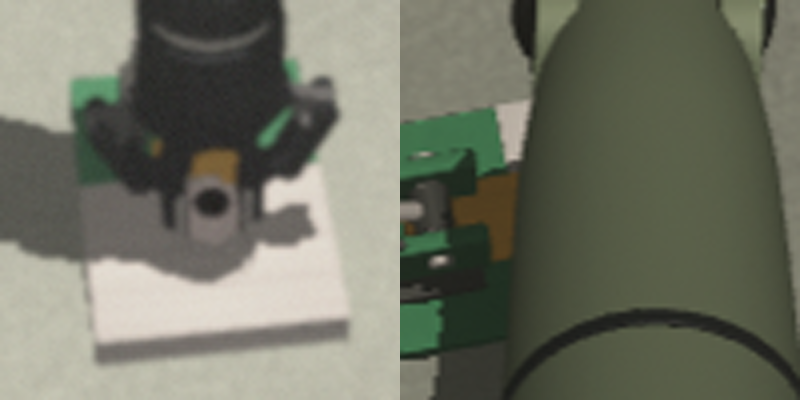

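The side crop shows the nut upright in the fingers above the plate, with its hole near crop (210,200), which is pixel (322.5,275). The arm blocks the top view. I'll check the offset along y, then lower the nut and feel for contact.

```bash
python3 - <<'E'
from geo import *
from scipy.ndimage import label,center_of_mass
g=cv2.cvtColor(cv2.imread("pics/h_side.png"),cv2.COLOR_BGR2GRAY)
z=cv2.resize(g[265:290,312:334],None,fx=8,fy=8,interpolation=cv2.INTER_CUBIC)
for th in(50,60,70):
    l,k=label(z<th); i=l[(275-265)*8+4,(322-312)*8+6]; c=(np.array(center_of_mass(l==i))+.5)/8-.5; print(th,i,(l==i).sum()/64,c[1]+312,c[0]+265)
print(g[268:290,318:328:2])
for dy in(-3,0,3): print(dy,proj("side",np.array([567.7,-1.3,60.4])+dy*FY))
E
```

```text
50 3 28.390625 322.5131053935058 275.06119290038527
60 3 35.640625 322.50983669443224 275.08321459886014
70 3 41.828125 322.4895638774748 275.1082134852447
[[ 92 104 103  99  99]
 [ 96 108 111 104 102]
 [104 112 118 113 106]
 [111 110 106 105 112]
 [111  91  67  68 103]
 [101  58  38  45  79]
 [ 85  42  38  36  58]
 [ 75  41  36  37  52]
 [ 85  40  38  35  60]
 [ 98  52  42  39  75]
 [112  78  61  64  97]
 [118 104  93  94 115]
 [118 119 116 117 118]
 [118 119 122 123 119]
 [118 119 120 120 119]
 [114 121 122 118 117]
 [110 116 119 119 112]
 [102 108 113 116 105]
 [101 100 105 105 101]
 [101 101 103 100 103]
 [100 100 100 100 101]
 [105 101 104 103 102]]
-3 [323.07201783 277.48854479]
0 [322.91016088 276.41832411]
3 [322.74888408 275.35191919]
```

```bash
python3 - <<'E'
from geo import *
from bench import bot
base=np.array([567.5,-1.3,0])
ok=False
for dx,dy in((0,-2),(0,-3.2),(0,-.8),(1.2,-2),(-1.2,-2),(0,.4),(0,-4.4)):
    q=base+dx*FX+dy*FY
    bot.movel(list(q+[0,0,34]),max_speed=60)
    h=bot.movel(list(q+[0,0,21]),max_speed=20,threshold=7)
    s=bot.get_state(); print(dx,dy,h,np.round(s["tcp_pos"],2),np.round(s["contact_force"],1),np.round(s["wrist_torque"],2),s["t"])
    if s["tcp_pos"][2]<25.5: break
cv2.imwrite("pics/p_side.png",imaging.capture("side"))
E
```

```text
0 -2 True [567.58  -3.25  22.44] [-0.3  0.   4.6] [ 0.05  0.06 -0.01] 9.7417
```

```bash
python3 - <<'E'
from geo import *
from bench import bot
bot.grip(0.62,40); bot.dwell(.2); p=bot.get_state()["tcp_pos"]
bot.movel([p[0],p[1],130],max_speed=100)
# clear to beyond: move back toward the robot and up so cameras see the pocket
bot.movel([440,60,230],max_speed=200); print(bot.get_state()["t"])
a,b=imaging.capture("side"),imaging.capture("top"); cv2.imwrite("pics/r_side.png",a);cv2.imwrite("pics/r_top.png",b)
o=np.zeros((400,800,3),np.uint8); o[:,:400]=cv2.resize(a[225:325,270:370],(400,400),interpolation=2); o[:,400:]=cv2.resize(b[205:305,295:395],(400,400),interpolation=2)
cv2.imwrite("pics/r1.png",o)
E
```

```text
12.6
```

View pics/r1.png

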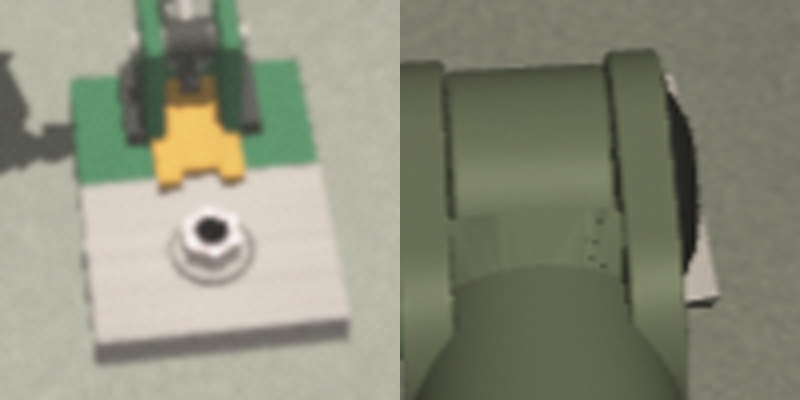

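The side view shows the nut upright in the pocket at crop (212,240), with its flange flush and an even ring around it, and the lever still up. Next is the lever press along its arc.

```bash
python3 - <<'E'
from geo import *
from bench import bot
piv=np.array([567.,-2.,0])+105*FY; Z=np.array([0,0,1.])
tcp=lambda a:(lambda f: piv+130*np.cos(f)*FY+Z*(85+130*np.sin(f)+16))(np.radians(35)-a)
def rep(tag):
    s=bot.get_state(); z=s["tcp_pos"][2]; a=np.radians(35)-np.arcsin((z-101)/130)
    print(tag,round(s["t"],2),np.round(s["tcp_pos"],1),"lever~",round(a,3),np.round(s["contact_force"],1),np.round(s["wrist_torque"],2)); return s
bot.grip(0,40)
t0=tcp(0); print(t0.round(1))
bot.movel(list(t0+Z*60),max_speed=150)
bot.movel(list(t0+Z*12),max_speed=80)
print(bot.movel(list(t0-Z*6),max_speed=20,threshold=3)); rep("touch")
for a in(.1,.2,.3,.4,.5,.6,.68): bot.movel(list(tcp(a)),max_speed=40); rep(a)
cv2.imwrite("pics/l_side0.png",imaging.capture("side"))
E
```

```text
[547.5 208.6 175.6]
True
touch 16.01 [547.5 208.7 175.3] lever~ 0.002 [-0.6  0.1  5.1] [-0.1   0.16 -0.02]
0.1 16.47 [546.9 215.5 166.5] lever~ 0.083 [-3.6 -1.6 12.1] [-0.22  0.91  0.04]
0.2 16.94 [546.2 223.  154.9] lever~ 0.184 [-3.9  3.  10. ] [0.81 0.87 0.03]
0.3 17.42 [545.7 228.9 143.4] lever~ 0.279 [-6.1  6.3 16.6] [ 1.36  1.4  -0.06]
0.4 17.89 [545.6 233.3 131.2] lever~ 0.377 [-5.9  8.7 15.5] [ 1.99  1.28 -0.01]
0.5 18.37 [546.4 234.9 118.1] lever~ 0.479 [-3.7  7.5 11.5] [ 1.66  0.68 -0.02]
0.6 18.84 [546.5 236.7 105.8] lever~ 0.574 [-4.2 10.9 16.5] [ 2.19  1.05 -0.02]
0.68 19.25 [547.1 235.7  95.1] lever~ 0.656 [-0.7  4.6 12. ] [ 1.04  0.3  -0.  ]
```

```bash
python3 - <<'E'
from geo import *
from bench import bot
piv=np.array([567.,-2.,0])+105*FY; Z=np.array([0,0,1.])
tcp=lambda a:(lambda f: piv+130*np.cos(f)*FY+Z*(85+130*np.sin(f)+16))(np.radians(35)-a)
for a in(.72,.765):
    bot.movel(list(tcp(a)),max_speed=30); bot.dwell(.3)
    s=bot.get_state(); z=s["tcp_pos"][2]; print(round(s["t"],2),np.round(s["tcp_pos"],1),np.radians(35)-np.arcsin((z-101)/130),np.round(s["contact_force"],1))
a,b=imaging.capture("side"),imaging.capture("top")
o=np.zeros((480,800,3),np.uint8); o[:,:400]=cv2.resize(a[170:314,260:380],(400,480),interpolation=2); o[:,400:]=cv2.resize(b[190:310,230:390],(400,300),interpolation=2).__class__((480,400,3),np.uint8) if 0 else cv2.copyMakeBorder(cv2.resize(b[190:310,230:390],(400,300),interpolation=2),0,180,0,0,0)
cv2.imwrite("pics/l1.png",o)
E
```

```text
19.93 [547.3 234.4  89. ] 0.7030523145320924 [-0.3  7.5  9.7]
20.57 [547.4 234.   83.5] 0.7456945297276235 [-2.6  7.6 11.1]
```

View pics/l1.png

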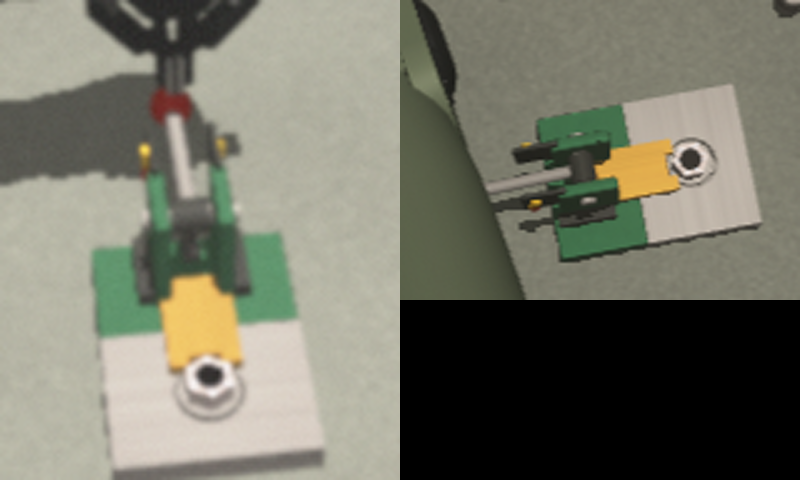

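The jaw's prongs are over the flange of the seated nut (side crop (205,365), top crop (672,175)), the knob is under the fingertip at side crop (172,105), and the lever is at about 0.73-0.75. I'll check that it holds steady, then hand in.

```bash
python3 - <<'E'
from bench import bot
import numpy as np
for _ in range(2):
    bot.dwell(.6); s=bot.get_state(); print(s["t"],np.round(s["tcp_pos"],2),np.round(s["contact_force"],1))
if s["contact_force"][2]>6: print(bot.sign_off())
E
```

```text
21.2667 [547.42 234.02  83.5 ] [-1.2  8.  11.7]
21.8667 [547.4  234.03  83.5 ] [-1.5  8.  11.2]
the job is handed in; nothing more can be done
None
```

I handed the job in at about 22 s: the right nut sits flange down in the pocket, released, and the arm holds the lever at the third click (estimated 0.73–0.75 rad, about 11 N down on the knob), with no verdict returned.

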